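# Bring the ball dish round to the open carton

## Robot

A 6-joint arm with a two-finger parallel gripper is mounted at the origin on the work surface. World frame = base frame: x ahead of the robot, y to its left, z up, the work surface at z = 0. Lengths are in m, angles in rad, forces in N, time in s.
With the tool pointing down it reaches from about 0.25 to 0.725 m from the base axis. Payload 4 kg.
Tool frame: the origin (TCP) lies on the centre line of the jaws, within the pads' length; the fingertips stand ahead of it and the grasp point (between the pads) lies 11 mm behind it (bot.tip_extent is the z of the fingertips in the tool frame, in m); z points along the fingers, y is the direction in which the jaws open and shut (so a half turn about z gives the same grasp; the last joint's range is limited). The gripper opens to 85 mm and grips with 20 to 120 N. Pads are 22 mm wide; open, the fingers measure 114 mm over their backs; the gripper's body (76 mm by 85 mm) begins 54 mm behind the grasp point. The pads swing forward as they close: fully open they stand 13 mm farther back than shut.
Start: joints at [-1.243, 0.241, 0.005, 1.335, 0, 1.571], TCP at [0.161, -0.473, 0.239] pointing down, gripper open.
Joint ranges: [-2.72, 2.72], [-1.05, 1.87], [-1.09, 1.28], [-1.99, 2.15], [-1.42, 1.44], [-3.14, 3.14]. Speed limits (rad/s): [2.79, 2.79, 3.14, 3.14, 3.14, 3.14].

## Interface

Orientations are given as a unit quaternion [x, y, z, w].
In Python, from workcell import bot gives the robot as it stands.
- The arm moves only by the shell command python3 -m jog 'ROWS'. ROWS is JSON, a list that holds one entry, the list of rows, each a list of 7 numbers: the shift along the world's x, y, z in m, then the turn, a rotation vector about the world's x, y, z in degrees, then the closure in counts, from 0 (fully open) to 255 (shut). In form: [[[tx, ty, tz, ax, ay, az, fingers], ...]]. A call has 1 to 10 rows; each row is the pose to reach, as a shift and turn from the pose commanded when the call began; what a row does not reach only later rows make up. A row lasts 1/12 s, in which the tool goes at most 41.7 mm and 7.16 degrees, less where a joint would pass 70% of its speed; a pose out of reach is approached as far as the arm can. A call with a gripper value outside its range is refused whole. The fingers move at their own pace and stop on an object; the grip force is fixed at half the most. Time passes only in rows, so rows that repeat a pose let the fingers close. It gives the time, the measured TCP pose, the force and the opening at its end, in the units of the state.
- bot.get_obs(): the state, without advancing time (a new reading comes with each control period).
- bot.camera(name): name is "side" or "top" or "wrist"; returns the picture (420x560x3 uint8, blue, green, red); there is no depth.
- bot.camera_model(name): a dict with "K" (3x3 intrinsics, pixels), "T" (4x4, takes a point from camera to world coordinates). Camera axes: x right, y down, z forward; pixel columns grow to the right and rows downward; lengths in m; the calibration is good to about 2 mm. A picture is of the moment at which its call begins: read the wrist's pose just before it. camera_model takes no time and is no camera call; for the wrist camera it gives the pose at the moment of the call.
- bot.job_done(): hands the job in, once; it reports no verdict.
The state is a dict: "clock": time; "joint_pos": joint angles; "joint_vel": joint speeds; "tau": joint torques, N m; "eef_pos": TCP position; "tool_rot": TCP orientation; "ft_force": force on the tool from outside, world axes, zero at the start; "ft_torque": the same for the moment, N m; "grip_width": finger opening in m.
Only numpy, scipy, OpenCV 4.12 (cv2) and the standard library are available. Lean on these libraries where they do the work, as an engineer would, in place of code of your own. Each camera call takes 0.05 s, during which the arm holds its last target. There are 200 camera calls.

## Task

Pick up the steel sampling dish by its handle and lift it clear of the bench before turning it; then carry it to the side of the open carton of steel balls nearest the robot and turn it a quarter turn clockwise (seen from above), so that its pouring lip points straight into the carton, a little above the carton and just past its near wall. Keep the dish level and move gently: the loose ball stays inside the ring scribed on the dish and must be at rest in the middle at the end. Finish still holding the dish there, level, still and touching nothing else, ready to pour; leave everything else on the bench where it is.

Things in the scene. Friction and masses are not known exactly. Their poses are not given: they have to be found in the camera images.
- dish: Loose shallow round steel dish, 120 mm across, rim 14 mm high, on a flat foot 100 mm across; about 0.36 kg. Origin: centre of its underside; z up; x points out along the pouring lip, a 26 mm wide spout reaching 80 mm from the centre, 11 to 19 mm above the underside. An arched 6 mm wire bail stands over it in its yz plane, from the rim (y = +60 and -60 mm) up to the grip.
- dish_grip (a point): Centre of the handle's black grip block, 69 mm above the dish's underside, right above its centre. Block: 16 mm thick along the dish's x, 44 mm long along y, 26 mm high (56 to 82 mm above the underside). Pinch it from above across its 16 mm; below the block there is 20 mm of air down to the top of the ball.
- dish_center (a point): Middle of the dish's inner floor, on its upper face, 6 mm above the underside. The floor is flat out to 8 mm from here, rises at 5 degrees to a scribed ring at radius 28 mm, then at 12 degrees to the rim.
- lip_tip (a point): End of the pouring lip: on the dish's x axis, 80 mm from its centre, 12.5 mm above the underside.
- ball: Loose steel ball, 30 mm diameter, 0.11 kg, which rolls easily; at the start at rest in the middle of the dish. The body's own axes turn as it rolls.
- ball_center (a point): Centre of the loose ball.
- carton: Open cardboard carton of steel balls, 150 x 150 mm, 75 mm high, walls 5 mm; does not move. Origin: centre of its underside; z up. The near wall (towards the robot) has its outer face at x = -75 mm; x points from it across the carton, away from the robot. The dish is to end on the side x < 0, its x axis along this one. At the start the lip points within 0.2 rad of the carton's +y.
- jar: Closed pale jar with a grey cap, 68 mm across, 90 mm high, loose; stands on one side of the carton while the dish stands on the other. Origin: centre of underside. Leave it alone.
- screwdriver: Loose screwdriver, 190 mm long, lying across in front of the carton; under 35 mm high. Leave it alone.
- bolt: Loose big hex bolt standing on its head, 30 mm across, 62 mm high, beside the carton's far half on its +y side. Origin: centre of underside. Leave it alone.
- nut: Loose steel collar, 36 mm across, 16 mm high, beside the carton's far half on its -y side. Origin: centre of underside. Leave it alone.
- packet: Loose closed brown packet, 80 x 120 x 55 mm high, beyond the carton. Leave it alone.
- black_packet: Loose closed black packet, 70 x 100 x 45 mm high, beyond the carton. Leave it alone.
- tape: Loose tape measure, 55 mm high, near the robot on its right. Leave it alone.
There are look-alikes about, which are no part of the job. What is shaped like the carton but green or purple is not meant.

How it is judged:
On the way:
1. dish lifted at least 20 mm clear of the bench in the fingers before it is turned (height (world z) of dish above 0.02 m and contact force between the fingers and dish above 1 N and angle between the x axis of dish and the x axis of carton, either way round above 1 rad), for 0.1 s.
At the end, for the whole second after the job is handed in: Dish held still, touching nothing else, underside 78 to 150 mm above the bench, tilt under 4 degrees; lip within 10 degrees of square to the carton's near wall, its end 0 to 65 mm inside that wall and within 35 mm of the carton's middle line; ball still, within 15 mm of the dish's middle (x of lip_tip in the frame of carton between -0.07 and -0.005 m and y of lip_tip in the frame of carton between -0.035 and 0.035 m and x of dish in the frame of carton below -0.06 m and height (world z) of dish between 0.078 and 0.15 m and angle between the x axis of dish and the x axis of carton, either way round below 0.175 rad and angle between dish's own z axis and vertical below 0.07 rad and horizontal distance between ball_center and dish_center below 0.015 m and linear speed of each of ball, dish below 0.02 m/s and contact force between the fingers and dish above 1 N and contact force between dish and carton below 0.1 N); the arm keeps its last pose, push and grip.
It fails at once if the ball rolls out of the ring scribed on the dish (28 mm from the middle) (horizontal distance between ball_center and dish_center above 0.028 m).
It fails at once if the dish is tilted by more than 11 degrees (angle between dish's own z axis and vertical above 0.2 rad).
It fails at once if a bystander (jar, screwdriver, bolt, nut, packets or tape measure) is moved more than 20 mm (distance of any of jar, screwdriver, bolt, nut, packet, black_packet, tape from where it was at the start of the episode above 0.02 m).
It also fails if it takes over 48 s, if anything falls off the work surface, if the arm or the gripper's body presses on something with over 40 N, if the wrist force passes 120 N, or if a joint passes its speed limit or range.

## Working session

There is one attempt and no reset: what is moved stays moved. The work goes in short steps, Python scripts to look and compute and a shell command to move; the robot and the scene stay as the last step left them, time stands still between calls to the robot, and variables do not carry over. Pictures are saved under pics/ and viewed, about 8 in all and at most 12, crops included, and the job is handed in when it is done.

```bash
mkdir -p pics
cat > h.py <<'E'
import numpy as np, cv2
from workcell import bot
def ray(m,u,v):
    K=np.array(m["K"]);T=np.array(m["T"])
    d=T[:3,:3]@np.linalg.solve(K,[u,v,1.]);return T[:3,3],d
def onz(m,u,v,z):
    o,d=ray(m,u,v);return o+d*(z-o[2])/d[2]
def proj(m,p):
    K=np.array(m["K"]);T=np.array(m["T"])
    q=K@(T[:3,:3].T@(np.array(p)-T[:3,3]));return q[:2]/q[2]
E
python3 - <<'E'
from h import *
o=bot.get_obs();print({k:np.round(v,3).tolist() for k,v in o.items()},bot.tip_extent)
for n in("top","side"):
    cv2.imwrite(f"pics/{n}0.png",bot.camera(n));m=bot.camera_model(n);print(n,np.round(m["K"],1).tolist(),np.round(m["T"],3).tolist())
E
```

```text
{'clock': 0.0, 'joint_pos': [-1.243, 0.241, 0.004, 1.335, 0.0, 1.571], 'joint_vel': [-0.0, -0.001, 0.0, 0.0, -0.001, -0.0], 'tau': [0.0, -37.232, 25.241, 0.017, 0.0, 0.0], 'eef_pos': [0.161, -0.473, 0.238], 'tool_rot': [0.987, 0.163, -0.0, -0.001], 'ft_force': [0.198, 0.357, -0.322], 'ft_torque': [0.0, -0.072, 0.013], 'grip_width': 0.086} 0.008
top [[414.5, 0.0, 284.9], [0.0, 414.5, 210.7], [0.0, 0.0, 1.0]] [[-0.026, -0.985, 0.169, 0.339], [-0.999, 0.032, 0.032, 0.007], [-0.037, -0.168, -0.985, 1.097], [0.0, 0.0, 0.0, 1.0]]
side [[383.4, 0.0, 285.0], [0.0, 383.4, 209.4], [0.0, 0.0, 1.0]] [[-0.965, -0.192, 0.179, 0.393], [-0.262, 0.739, -0.62, 0.559], [-0.013, -0.645, -0.764, 0.731], [0.0, 0.0, 0.0, 1.0]]
```

View pics/top0.png

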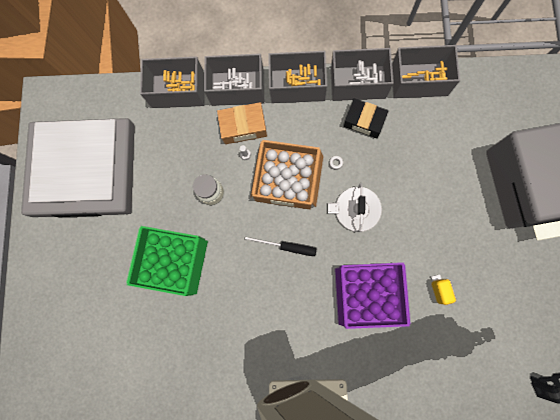

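View pics/side0.png

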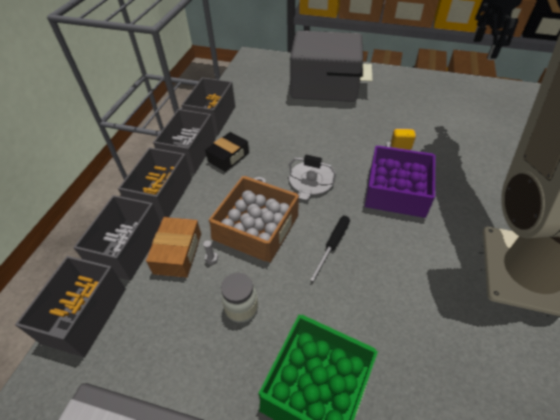

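The top view shows the dish at (358,208), its lip at (333,209) and its grip at (361,204). Things that could be mistaken for the carton: brown carton (287,174), green box (167,261), purple box (373,295), brown packet (242,122). I choose the brown open carton holding steel balls. For the grip, the other black things are the black packet (365,118) and the screwdriver handle (298,248). Next I measure and check with a close crop.

Run:
```python
from h import *
im=cv2.imread("pics/top0.png");m=bot.camera_model("top")
hsv=cv2.cvtColor(im,cv2.COLOR_BGR2HSV)
def big(mask,x0,y0,x1,y1):
    z=np.zeros_like(mask);z[y0:y1,x0:x1]=mask[y0:y1,x0:x1]
    c=max(cv2.findContours(z,0,2)[0],key=cv2.contourArea);return c
c=big(cv2.inRange(hsv,(5,90,40),(25,255,255)),245,135,328,215)
hull=cv2.convexHull(c);e=.02
q=cv2.approxPolyDP(hull,e*cv2.arcLength(hull,True),True)[:,0];print("carton px",q.tolist())
for z in(.075,0.):print(z,[np.round(onz(m,*p,z)[:2],3).tolist() for p in q])
g=big(cv2.inRange(hsv,(0,0,0),(180,255,60)),345,180,380,225)
r=cv2.minAreaRect(g);print("grip",r);print([np.round(onz(m,*p,.082)[:2],3).tolist() for p in cv2.boxPoints(r)],onz(m,*r[0],.078))
w=big(cv2.inRange(hsv,(0,0,165),(180,40,255)),322,178,390,240)
el=cv2.fitEllipse(cv2.convexHull(w));print("dish",el,onz(m,*el[0],.014))
# side grip
s=cv2.imread("pics/side0.png");ms=bot.camera_model("side");hs=cv2.cvtColor(s,cv2.COLOR_BGR2HSV)
g2=big(cv2.inRange(hs,(0,0,0),(180,255,60)),295,148,330,172);r2=cv2.minAreaRect(g2);print("sgrip",r2,onz(ms,*r2[0],.07))
o1,d1=ray(m,*r[0]);o2,d2=ray(ms,*r2[0])
t=np.linalg.lstsq(np.c_[d1,-d2],o2-o1,rcond=None)[0];print("tri",o1+t[0]*d1,o2+t[1]*d2)
a=cv2.resize(im[130:280,230:420],None,fx=4,fy=4,interpolation=2);cv2.imwrite("pics/crop.png",a)
```

```text
carton px [[262, 140], [319, 148], [315, 206], [251, 196]]
0.075 [[0.701, 0.094], [0.674, -0.051], [0.524, -0.036], [0.555, 0.125]]
0.0 [[0.728, 0.101], [0.699, -0.056], [0.537, -0.039], [0.571, 0.133]]
grip ((361.0, 205.0), (18.0, 6.0), 90.0)
[[0.544, -0.143], [0.544, -0.158], [0.499, -0.155], [0.499, -0.14]] [ 0.52213711 -0.14945597  0.078     ]Traceback (most recent call last):
  File "<stdin>", line 14, in <module>
cv2.error: OpenCV(4.12.0) /io/opencv/modules/imgproc/src/shapedescr.cpp:361: error: (-201:Incorrect size of input array) There should be at least 5 points to fit the ellipse in function 'fitEllipseNoDirect'
```

Run:
```python
from h import *
im=cv2.imread("pics/top0.png");m=bot.camera_model("top")
s=cv2.imread("pics/side0.png");ms=bot.camera_model("side");hs=cv2.cvtColor(s,cv2.COLOR_BGR2HSV)
z=np.zeros(hs.shape[:2],np.uint8);z[148:172,295:330]=cv2.inRange(hs,(0,0,0),(180,255,60))[148:172,295:330]
r2=cv2.minAreaRect(max(cv2.findContours(z,0,2)[0],key=cv2.contourArea));print("sgrip",r2)
o1,d1=ray(m,361,205);o2,d2=ray(ms,*r2[0])
t=np.linalg.lstsq(np.c_[d1,-d2],o2-o1,rcond=None)[0];print("tri",o1+t[0]*d1,o2+t[1]*d2)
print(im[208,325:390].mean(1).astype(int))
a=cv2.resize(im[135:270,235:395],None,fx=5,fy=5,interpolation=2)[:600];cv2.imwrite("pics/crop.png",a)
```

```text
sgrip ((311.88824462890625, 160.75294494628906), (16.161319732666016, 9.544940948486328), 12.528807640075684)
tri [ 0.52366571 -0.1507657   0.06948172] [ 0.52417331 -0.15075533  0.06957121]
[174 130  58 234 249 237 236 236 236 237 236 236 241 196 213 235 233 230
 232 232 233 238 216 155 133 138 141 146 117 104 120 134 105  40  33  49
  50  50  45  27 154 235 240 209 209 224 221 223 223 224 224 224 222 224
 226 232 205 164 158 161 165 167 169 167 168]
```

View pics/crop.png

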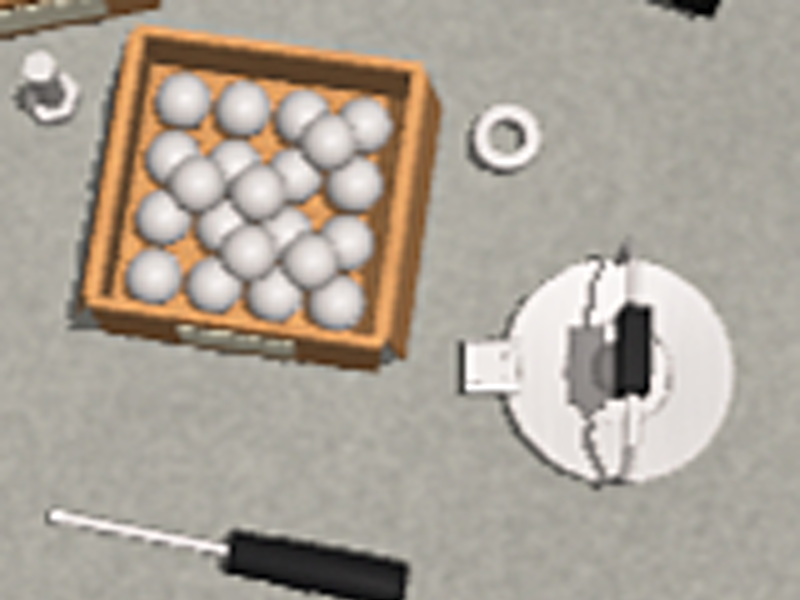

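The crop confirms the choice: brown carton with steel balls (rim corners, crop px, about (135,27), (427,65), (381,345), (88,303)), the dish (619,370) with its lip end at (461,367), and the grip (634,350).

Run:
```python
from h import *
m=bot.camera_model("top")
P=lambda u,v,z:onz(m,234.9+u/5,134.9+v/5,z)
c=np.array([P(*p,.075)[:2] for p in((135,27),(427,65),(381,345),(88,303))])
print(c.round(4).tolist(),[np.linalg.norm(c[i]-c[i-1]).round(3) for i in range(4)],"ctr",c.mean(0))
xa=(c[0]+c[1]-c[2]-c[3]);ya=(c[0]+c[3]-c[1]-c[2]);print("carton yaw",np.degrees(np.arctan2(xa[1],xa[0])),np.degrees(np.arctan2(-ya[0],ya[1])))
D=P(619,370,.014);L=P(461,367,.018);print("dish",D,"lip",L,np.linalg.norm((L-D)[:2]),"yaw",np.degrees(np.arctan2(*(L-D)[1::-1])))
print("bail yaw", [P(632,305,.082),P(632,397,.082)], "jar",onz(m,206,187,.09),"screw",P(408,565,.02),P(48,515,.01),"bail rim",P(626,252,.014),P(600,487,.014))
from scipy.spatial.transform import Rotation as R
o=bot.get_obs();print(R.from_quat(o["tool_rot"]).as_matrix().round(3),o["eef_pos"])
print("nut",P(505,138,.016))
```

```text
[[0.7006, 0.0947], [0.6745, -0.0548], [0.5295, -0.026], [0.5559, 0.1209]] [np.float64(0.147), np.float64(0.152), np.float64(0.148), np.float64(0.149)] ctr [0.61512337 0.03367404]
carton yaw -10.753176296204238 -10.048990654865014
dish [ 0.52338001 -0.15268387  0.014     ] lip [ 0.52697116 -0.06947648  0.018     ] 0.08328484721524577 yaw 87.52870643943484
bail yaw [array([ 0.54433775, -0.15087805,  0.082     ]), array([ 0.49812427, -0.14825958,  0.082     ])] jar [0.57840585 0.23585439 0.09      ] screw [ 0.42346736 -0.03751677  0.02      ] [0.45607673 0.1507332  0.01      ] bail rim [ 0.58693242 -0.15992692  0.014     ] [ 0.46173735 -0.13937659  0.014     ]
[[ 0.947  0.322 -0.001]
 [ 0.322 -0.947  0.002]
 [-0.    -0.002 -1.   ]] [ 0.16077563 -0.47285134  0.2384941 ]
nut [ 0.65142172 -0.09854114  0.016     ]
```

```bash
python3 -m jog '[[[0.02,0.016,0,0,0,7,0],[0.04,0.032,0,0,0,14,0],[0.06,0.05,0,0,0,21,0],[0.08,0.07,0,0,0,28,0],[0.10,0.09,0,0,0,35,0],[0.12,0.11,0,0,0,42,0],[0.14,0.13,0,0,0,49,0],[0.16,0.15,0,0,0,56,0],[0.18,0.17,0,0,0,63,0],[0.18,0.17,0,0,0,70,0]]]'
python3 -c "
from h import *;print(bot.get_obs()['joint_pos'])"
```

```text
clock: 0.93
eef_pos: [0.3434, -0.3002, 0.2389]
tool_rot: [0.711, 0.704, 0.001, -0.0]
ft_force: [-0.2, -0.8, 0.4]
grip_width: 0.0855
[-0.71968582  0.15472451 -0.10371265  1.31314572  0.00199404  0.86098469]
```

```bash
python3 -m jog '[[[0.02,0.016,0,0,0,7,0],[0.04,0.032,0,0,0,14,0],[0.06,0.05,0,0,0,21,0],[0.08,0.066,0,0,0,28,0],[0.10,0.083,0,0,0,35,0],[0.12,0.1,0,0,0,42,0],[0.14,0.116,0,0,0,49,0],[0.16,0.133,0,0,0,56,0],[0.175,0.145,0,0,0,63,0],[0.183,0.152,0,0,0,70,0]]]'
python3 -m jog '[[[0,0,-0.02,0,0,7,0],[0,0,-0.035,0,0,14,0],[0,0,-0.039,0,0,17.7,0],[0,0,-0.039,0,0,17.7,0],[0,0,-0.039,0,0,17.7,0],[0,0,-0.039,0,0,17.7,0],[0,0,-0.039,0,0,17.7,0]]]'
python3 - <<'E'
from h import *
o=bot.get_obs();m=bot.camera_model("wrist");cv2.imwrite("pics/w1.png",bot.camera("wrist"))
print(np.round(o["eef_pos"],4),o["tool_rot"],o["joint_pos"],np.round(m["K"],1).tolist(),np.round(m["T"],3).tolist())
print(proj(m,[.524,-.151,.082]))
E
```

```text
clock: 1.77
eef_pos: [0.5254, -0.1496, 0.2385]
tool_rot: [0.18, 0.984, 0.0, -0.0]
ft_force: [-0.4, -0.2, 0.2]
grip_width: 0.0857
clock: 2.35
eef_pos: [0.5244, -0.1516, 0.201]
tool_rot: [0.031, 1.0, -0.0, 0.001]
ft_force: [0.2, 0.7, 0.2]
grip_width: 0.085
[ 0.5244 -0.1516  0.201 ] [ 3.13033705e-02  9.99509701e-01 -1.44801264e-04  6.60741476e-04] [-2.81444616e-01  3.48722687e-01  5.31035373e-02  1.27382513e+00
  4.65246633e-05 -2.18827600e-01] [[359.5, 0.0, 286.9], [0.0, 359.5, 210.9], [0.0, 0.0, 1.0]] [[0.062, 0.951, 0.303, 0.446], [0.998, -0.059, -0.019, -0.146], [0.0, 0.304, -0.953, 0.335], [0.0, 0.0, 0.0, 1.0]]
[286.59228552 207.02484379]
```

View pics/w1.png

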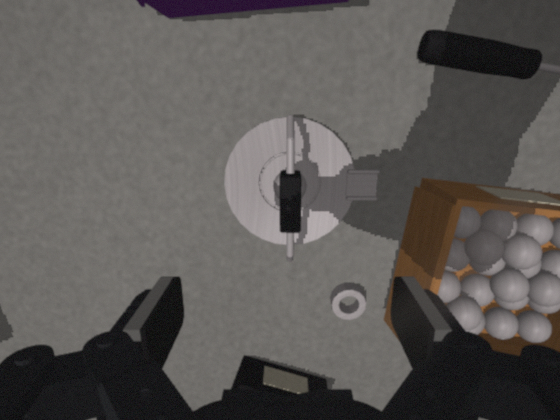

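The wrist view shows the bail upright at u≈290, the block spanning u 279–301 and v 171–232, and the lip to the right at (362,185). So the jaw angle matches the dish. Now I refine the offset.

Run:
```python
from h import *
im=cv2.imread("pics/w1.png");m=bot.camera_model("wrist")
k=cv2.inRange(cv2.cvtColor(im,cv2.COLOR_BGR2GRAY),0,45);z=np.zeros_like(k);z[160:245,272:310]=k[160:245,272:310]
c=max(cv2.findContours(z,0,2)[0],key=cv2.contourArea);print(cv2.minAreaRect(c),cv2.boundingRect(c))
o=bot.get_obs();print("tcp px",proj(m,o["eef_pos"]),"block expected corners",[proj(m,[.524+a,-.151,h]).round(1) for a,h in((-.022,.082),(.022,.082),(-.022,.056))])
r=cv2.minAreaRect(c)[0];print(onz(m,*r,.073),"top far/near",onz(m,290,232,.082))
g=np.array(onz(m,290.3,200,.075));print(g)
```

```text
((290.0, 201.0), (60.0, 20.0), 90.0) (280, 171, 21, 61)
tcp px [285.01743078 290.76898338] block expected corners [array([284.7, 177.8]), array([288.4, 234.8]), array([284.9, 170.7])]
[ 0.52214914 -0.14830431  0.073     ] top far/near [ 0.54383182 -0.1496668   0.082     ]
[ 0.52080274 -0.14801443  0.075     ]
```

```bash
python3 -m jog '[[[-0.0015,0.0015,-0.02,0,0,0,0],[-0.0015,0.0015,-0.04,0,0,0,0],[-0.0015,0.0015,-0.06,0,0,0,0],[-0.0015,0.0015,-0.08,0,0,0,0],[-0.0015,0.0015,-0.1,0,0,0,0],[-0.0015,0.0015,-0.115,0,0,0,0],[-0.0015,0.0015,-0.13,0,0,0,0],[-0.0015,0.0015,-0.137,0,0,0,0],[-0.0015,0.0015,-0.14,0,0,0,0],[-0.0015,0.0015,-0.14,0,0,0,0]]]'
python3 -m jog '[[[0,0,0,0,0,0,60],[0,0,0,0,0,0,90],[0,0,0,0,0,0,110],[0,0,0,0,0,0,125],[0,0,0,0,0,0,140],[0,0,0,0,0,0,150],[0,0,0,0,0,0,155],[0,0,0,0,0,0,160],[0,0,0,0,0,0,160],[0,0,0,0,0,0,160]]]'
python3 - <<'E'
from h import *
cv2.imwrite("pics/w2.png",bot.camera("wrist"))
E
```

```text
clock: 3.23
eef_pos: [0.5224, -0.1499, 0.0602]
tool_rot: [0.031, 1.0, 0.0, -0.0]
ft_force: [-0.3, -0.4, 0.1]
grip_width: 0.0854
clock: 4.07
eef_pos: [0.5224, -0.1499, 0.0603]
tool_rot: [0.031, 1.0, -0.0, -0.0]
ft_force: [-0.5, 0.5, -0.8]
grip_width: 0.032
```

View pics/w2.png

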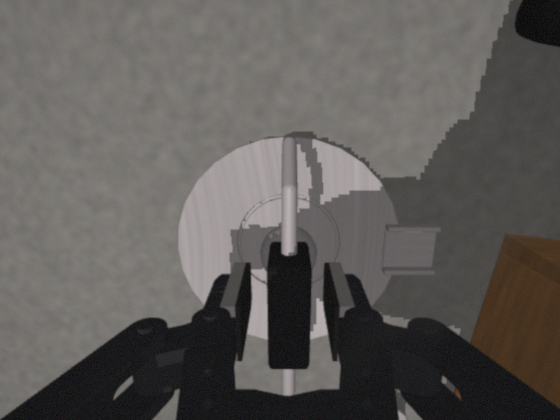

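The block (u 269–309) sits centred between the pads (248, 326), and the ball is still in the middle. Closing gently.

```bash
python3 -m jog '[[[0,0.0003,0,0,0,0,170],[0,0.0003,0,0,0,0,180],[0,0.0003,0,0,0,0,187],[0,0.0003,0,0,0,0,193],[0,0.0003,0,0,0,0,198],[0,0.0003,0,0,0,0,202],[0,0.0003,0,0,0,0,206],[0,0.0003,0,0,0,0,210],[0,0.0003,0,0,0,0,214],[0,0.0003,0,0,0,0,220]]]'
python3 -m jog '[[[0,0,0,0,0,0,230],[0,0,0,0,0,0,240],[0,0,0,0,0,0,255],[0,0,0,0,0,0,255],[0,0,0,0,0,0,255],[0,0,0,0,0,0,255],[0,0,0,0,0,0,255],[0,0,0,0,0,0,255]]]'
python3 -m jog '[[[0,0,0.0005,0,0,0,255],[0,0,0.0015,0,0,0,255],[0,0,0.003,0,0,0,255],[0,0,0.005,0,0,0,255],[0,0,0.007,0,0,0,255],[0,0,0.009,0,0,0,255],[0,0,0.0105,0,0,0,255],[0,0,0.0115,0,0,0,255],[0,0,0.012,0,0,0,255],[0,0,0.012,0,0,0,255]]]'
python3 - <<'E'
from h import *
cv2.imwrite("pics/w3.png",bot.camera("wrist"))
E
```

```text
clock: 4.95
eef_pos: [0.5225, -0.1494, 0.0605]
tool_rot: [0.031, 1.0, 0.0, 0.0]
ft_force: [-1.0, 1.3, 1.4]
grip_width: 0.0148
clock: 5.62
eef_pos: [0.5225, -0.1494, 0.0604]
tool_rot: [0.031, 1.0, 0.0, 0.0]
ft_force: [-0.6, 2.8, 3.7]
grip_width: 0.0153
clock: 6.45
eef_pos: [0.5226, -0.1496, 0.0725]
tool_rot: [0.031, 1.0, -0.0, 0.0]
ft_force: [-0.3, -0.5, -4.5]
grip_width: 0.0154
```

View pics/w3.png

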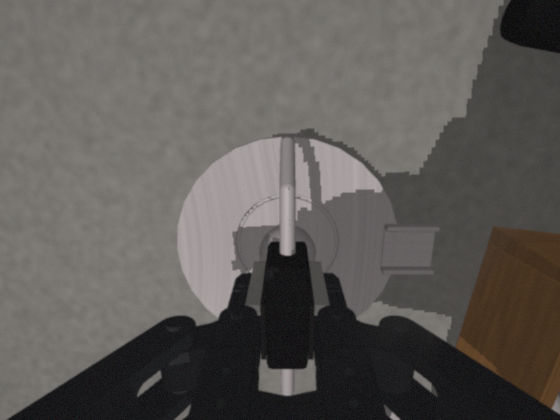

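The force of -4.5 N matches the dish plus ball. It is gripped and level, with the ball centred. Lifting on.

```bash
python3 -m jog '[[[0,0,0.002,0,0,0,255],[0,0,0.006,0,0,0,255],[0,0,0.012,0,0,0,255],[0,0,0.019,0,0,0,255],[0,0,0.026,0,0,0,255],[0,0,0.033,0,0,0,255],[0,0,0.04,0,0,0,255],[0,0,0.047,0,0,0,255],[0,0,0.054,0,0,0,255],[0,0,0.061,0,0,0,255]]]'
python3 -m jog '[[[0,0,0.007,0,0,0,255],[0,0,0.014,0,0,0,255],[0,0,0.02,0,0,0,255],[0,0,0.026,0,0,0,255],[0,0,0.031,0,0,0,255],[0,0,0.034,0,0,0,255],[0,0,0.036,0,0,0,255],[0,0,0.037,0,0,0,255],[0,0,0.037,0,0,0,255],[0,0,0.037,0,0,0,255]]]'
python3 - <<'E'
from h import *
cv2.imwrite("pics/w4.png",bot.camera("wrist"));m=bot.camera_model("wrist")
T=np.array(m["T"]);print(bot.get_obs()["eef_pos"])
E
```

```text
clock: 7.33
eef_pos: [0.5225, -0.1496, 0.1341]
tool_rot: [0.031, 1.0, -0.0, 0.0]
ft_force: [-0.3, 0.2, -5.6]
grip_width: 0.015
clock: 8.17
eef_pos: [0.5223, -0.1495, 0.17]
tool_rot: [0.031, 1.0, 0.0, -0.0]
ft_force: [-0.1, 0.3, -5.5]
grip_width: 0.0149
[ 0.52221839 -0.14949173  0.16992905]
```

```bash
python3 -m jog '[[[0,0.0005,0,0,0,-0.24,255],[-0.0002,0.0015,0,0,0,-0.72,255],[-0.0004,0.003,0,0,0,-1.44,255],[-0.0006,0.005,0,0,0,-2.4,255],[-0.0009,0.0075,0,0,0,-3.6,255],[-0.0013,0.0105,0,0,0,-5,255],[-0.0017,0.014,0,0,0,-6.7,255],[-0.0022,0.018,0,0,0,-8.6,255],[-0.0028,0.0225,0,0,0,-10.8,255],[-0.0034,0.0275,0,0,0,-13.2,255]]]'
for i in 1; do python3 -m jog '[[[-0.0006,0.005,0,0,0,-2.35,255],[-0.0012,0.01,0,0,0,-4.7,255],[-0.0019,0.015,0,0,0,-7.05,255],[-0.0025,0.02,0,0,0,-9.4,255],[-0.0031,0.025,0,0,0,-11.75,255],[-0.0037,0.03,0,0,0,-14.1,255],[-0.0043,0.035,0,0,0,-16.45,255],[-0.005,0.04,0,0,0,-18.8,255],[-0.0056,0.045,0,0,0,-21.15,255],[-0.0062,0.05,0,0,0,-23.5,255]]]'; done
python3 -m jog '[[[-0.0006,0.005,0,0,0,-2.35,255],[-0.0012,0.01,0,0,0,-4.7,255],[-0.0019,0.015,0,0,0,-7.05,255],[-0.0025,0.02,0,0,0,-9.4,255],[-0.0031,0.025,0,0,0,-11.75,255],[-0.0037,0.03,0,0,0,-14.1,255],[-0.0043,0.035,0,0,0,-16.45,255],[-0.005,0.04,0,0,0,-18.8,255],[-0.0056,0.045,0,0,0,-21.15,255],[-0.0062,0.05,0,0,0,-23.5,255]]]'
```

```text
clock: 9.05
eef_pos: [0.519, -0.1217, 0.1703]
tool_rot: [0.147, 0.989, 0.0, -0.0]
ft_force: [-0.3, 0.0, -6.1]
grip_width: 0.0151
clock: 9.88
eef_pos: [0.5128, -0.0716, 0.1703]
tool_rot: [0.345, 0.939, 0.0, 0.0]
ft_force: [0.0, 0.5, -4.9]
grip_width: 0.0149
clock: 10.72
eef_pos: [0.5066, -0.0216, 0.1704]
tool_rot: [0.529, 0.849, 0.0, 0.0]
ft_force: [-0.2, -0.7, -5.6]
grip_width: 0.015
```

```bash
python3 -m jog '[[[-0.0006,0.005,0,0,0,-2.35,255],[-0.0012,0.01,0,0,0,-4.7,255],[-0.0019,0.015,0,0,0,-7.05,255],[-0.0025,0.02,0,0,0,-9.4,255],[-0.0031,0.025,0,0,0,-11.75,255],[-0.0037,0.03,0,0,0,-14.1,255],[-0.0043,0.035,0,0,0,-16.45,255],[-0.005,0.04,0,0,0,-18.8,255],[-0.0056,0.045,0,0,0,-21.15,255],[-0.0062,0.05,0,0,0,-23.5,255]]]'
python3 -m jog '[[[-0.0006,0.005,0,0,0,-2.4,255],[-0.0012,0.0095,0,0,0,-4.6,255],[-0.0017,0.0135,0,0,0,-6.5,255],[-0.0021,0.017,0,0,0,-8.2,255],[-0.0025,0.02,0,0,0,-9.6,255],[-0.0028,0.0225,0,0,0,-10.8,255],[-0.003,0.0245,0,0,0,-11.8,255],[-0.0032,0.026,0,0,0,-12.5,255],[-0.0033,0.027,0,0,0,-13,255],[-0.0034,0.0275,0,0,0,-13.2,255]]]'
python3 -m jog '[[[0,0,0,0,0,0,255],[0,0,0,0,0,0,255],[0,0,0,0,0,0,255],[0,0,0,0,0,0,255],[0,0,0,0,0,0,255],[0,0,0,0,0,0,255],[0,0,0,0,0,0,255],[0,0,0,0,0,0,255],[0,0,0,0,0,0,255],[0,0,0,0,0,0,255]]]'
python3 - <<'E'
from h import *
a=bot.camera("wrist");t=bot.camera("top");s=bot.camera("side")
cv2.imwrite("pics/w5.png",a);cv2.imwrite("pics/s5.png",s)
b=cv2.resize(t[130:250,230:350],None,fx=3.5,fy=3.5,interpolation=2)
cv2.imwrite("pics/c5.png",np.hstack([b,cv2.resize(a,None,fx=.68,fy=1)[:420]])[:,:800])
E
```

```text
clock: 11.55
eef_pos: [0.5003, 0.0284, 0.1704]
tool_rot: [0.691, 0.723, 0.0, 0.0]
ft_force: [-0.1, 0.5, -4.9]
grip_width: 0.015
clock: 12.38
eef_pos: [0.4971, 0.0556, 0.1703]
tool_rot: [0.769, 0.64, 0.0, 0.0]
ft_force: [-0.3, 0.0, -4.9]
grip_width: 0.015
clock: 13.22
eef_pos: [0.4971, 0.0554, 0.1703]
tool_rot: [0.768, 0.64, 0.0, 0.0]
ft_force: [-1.0, -0.5, -5.2]
grip_width: 0.0152
```

View pics/c5.png

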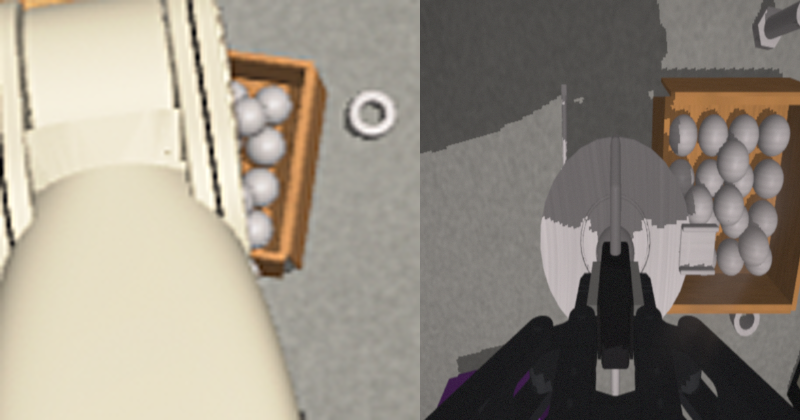

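View pics/s5.png

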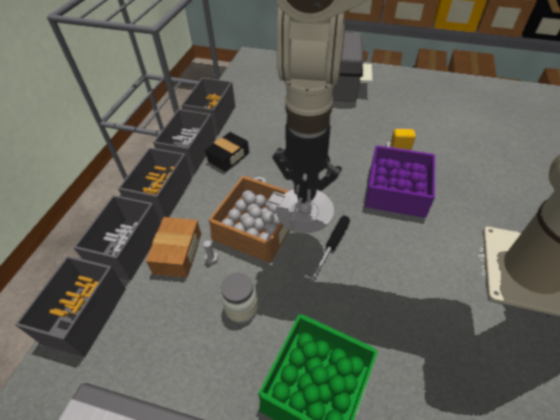

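The lip points into the carton in both views, at side px (278,200). I'll check the numbers and zoom in on the ball.

Run:
```python
from h import *
a=bot.camera("wrist");m=bot.camera_model("wrist");ms=bot.camera_model("side")
C=np.array([.6151,.0337]);th=np.radians(-10.4);Rm=np.array([[np.cos(th),-np.sin(th)],[np.sin(th),np.cos(th)]])
f=lambda p:((np.array(p)[:2]-C)@Rm).round(4)
print("lip wrist",f(onz(m,435,248,.1225)),"lip side",f(onz(ms,275,199,.1225)))
for n,(x,y) in {"nearL":(-.075,.075),"nearR":(-.075,-.075),"farL":(.075,.075)}.items():
    w=C+Rm@[x,y];print(n,proj(m,[*w,.075]).round())
d=bot.get_obs();p=d["eef_pos"];print("dish in carton",f(p),d["joint_vel"].round(4))
print("ball px expected",proj(m,[p[0],p[1],.131]).round(),"ball r px",359.5*.015/.2)
q=cv2.resize(a[100:340,170:490],None,fx=2.5,fy=2.5,interpolation=2);q=cv2.convertScaleAbs(q,alpha=1.6)
cv2.imwrite("pics/c6.png",q)
```

```text
lip wrist [-0.0392 -0.001 ] lip side [-0.0521 -0.0011]
nearL [362. 102.]
nearR [349. 315.]
farL [607. 102.]
dish in carton [-1.2e-01  1.0e-04] [ 0.0008  0.0011 -0.0001 -0.0008  0.0003  0.0002]
ball px expected [288. 253.] ball r px 26.9625
```

View pics/c6.png

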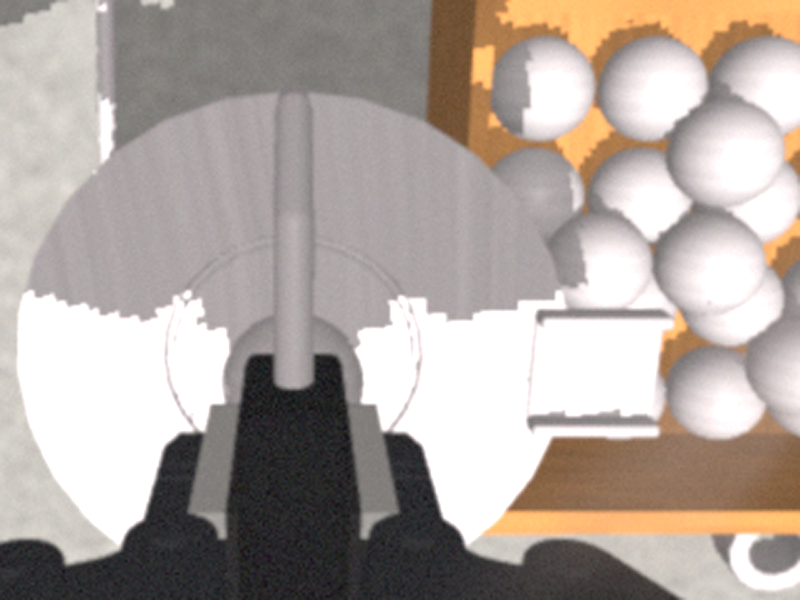

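The ball is at about px (287,253) against an expected (288,253) for the dish centre, so it is centred and at rest. The lip is inside the near wall and the joints are still. Handing in.

```bash
python3 -c "
from h import *
o=bot.get_obs();print(o['clock'],o['eef_pos'],o['grip_width'],o['ft_force']);print(bot.job_done())"
```

```text
13.4167 [0.49708975 0.05541857 0.17031794] 0.01528818072347346 [ 0.23121707 -0.07190398 -4.45194419]
the job is handed in; nothing more can be done
None
```

I gripped the dish by its block and lifted it straight up about 110 mm. I then carried it to the near side of the brown carton while turning it about 97° clockwise, and handed in at 13.4 s still holding it. No verdict is reported.

Last checks before handing in:
- **Dish position:** its underside is about 110 mm up, worked out from the tool height. Its centre is at about (-120, 0) mm in the carton frame, and the tool is upright.
- **Lip end:** it lies 23–36 mm inside the near wall and about 1 mm off the middle line. The wrist view gave x = -39 mm and the side view -52 mm. The side reading was rough, but both are within limits.
- **Ball:** it showed within about a pixel of the dish's middle. I judged it at rest from that position and did not measure its speed.
- **Grip:** the finger opening is 15 mm and the wrist force -4.5 N, which fits the dish and ball. The joints were still.

**Disagreement:** one carton rim corner in the last wrist view appeared about 20 px from where I predicted. That would put the middle line off by 7 mm or so, against a tolerance of 35 mm, so I left it. The opposite edge matched to about a pixel.

I did not measure the dish's tilt directly; it looked square in the pads. I did not measure the other objects again at the end, but the arm touched none of them as far as the force readings show.

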